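# Take the rest plate off the disc grinder (left-hand clamp knob)

## Task

The rest plate of the bench disc grinder has to come off: loosen its red clamp knob, which has a left-hand thread and so loosens clockwise, only until it lets go of the plate and no more than about an eighth of a turn beyond that, without bearing down on it. Let go of the knob, draw the plate straight out of its guide by the orange rib, not dragging it while it is still clamped, and lay it down gently, flat inside the blue tray. Leave everything else on the bench where it is.

Things in the scene. Friction and masses are not known exactly. Their poses are not given: they have to be found in the camera images.
- grinder: bench disc grinder, bolted down: grey base, yellow guard, blue motor towards its -y, 172 mm high. Origin on the table under the clamp stud's axis, z up. A steel bed, top 80 mm above the table, spans x -45..45 mm, y -56..102 mm; two rails 6 mm high along y, 75 mm apart, guide the plate, which slides out towards +y. Brown disc's face at y = -90 mm
- knob: clamp knob, turns about z (up) on the grinder's stud axis. A steel flange 60 mm across, 10 mm thick, bears on the plate; above it a red bar-shaped wing, 46 mm long along the knob's x, 16 mm thick along y, 12 to 40 mm above the origin. Origin: centre of the flange's underside, 88 mm above the table while clamping. Left-hand thread: clockwise from above loosens, lifting 1.2 mm per rad
- knob_grip (a point): point on the knob's axis at mid-height of the wing, 26 mm above the flange's underside; axes as the knob's. Feel: a spring washer presses the plate with 22 N or more until the knob has turned clockwise by a hidden angle that differs each time (0.3 to 2.7 rad); till then it takes roughly 0.1 to 0.25 N m to turn, once free almost none (0.03 N m); it stays where it is left
- flange (a point): centre of the flange's underside; stays on the plate's top, 88 mm above the table, until the knob is free, then rises 1.2 mm per rad of further turning, with no stop within the next half turn
- rest: rest plate: aluminium, 70 mm (x) x 160 mm (y) x 8 mm, about 0.28 kg, on the bed between the rails (2.5 mm play each side). A slot 14 mm wide around the stud (10 mm across) runs 70 mm in from its open -y end. Origin at the centre of its underside, at the start 20 mm to +y of the stud. It must slide about 95 mm to +y to clear the flange
- rest_rib (a point): grip point on the plate's orange upright rib, 70 mm to +y of the plate's origin, 24 mm above its underside; the rib is 46 mm long along the plate's x, 12 mm thick along y, and reaches from 8 to 36 mm above the plate's underside
- tray: blue parts tray, fixed, outside 112 mm (x) x 204 mm (y) x 30 mm, walls and floor 5 mm. Origin at the centre of its underside. The plate fits in flat, its length along the tray's y, either way round
- resin: white resin bottle, 64 mm across, 190 mm tall, yellow band, red cap, bystander; origin under its centre
- hardener: amber bottle, 56 mm across, 150 mm tall, green cap, bystander; origin under its centre
- cup: white mixing cup, 76 mm across, 95 mm tall, bystander; origin under its centre
- tape: roll of yellow tape lying flat, 104 mm across, 25 mm tall, bystander; origin under its centre
- file: hand tool with yellow handle lying on the table, about 200 mm long, bystander; origin under its middle
- sander: cork sanding block 110 x 65 x 28 mm, bystander; origin under its centre
- mould: wooden block 100 x 100 x 25 mm with a black dome 26 mm high on it, bystander; origin under its centre
Mind the look-alikes: they are no part of the job. Of the things that look like the rest, the largest one is meant.

How it is judged:
By the outcome, as a careful person would: the job done as asked, in the order asked, and still so for the second after the job is handed in, with the robot touching nothing.
It also fails if it takes over 72 s, if anything falls off the work surface, if the arm or the gripper's body presses on something with over 40 N, if the wrist force passes 120 N, or if a joint passes its speed limit or range.

## Robot

A 6-joint arm with a two-finger parallel gripper is mounted at the origin on the work surface. World frame = base frame: x ahead of the robot, y to its left, z up, the work surface at z = 0. Lengths are in m, angles in degrees, forces in N, time in s.
With the tool pointing down it reaches from about 0.3 to 0.75 m from the base axis. Payload 8.5 kg.
Tool frame: the origin (TCP) lies on the centre line of the jaws, within the pads' length; the fingertips stand 17 mm ahead of it and the grasp point (between the pads) lies 2 mm behind it (env.tcp_to_tips is the distance from the TCP to the fingertips, in m); z points along the fingers, y is the line along which they close (so a half turn about z gives the same grasp; the last joint's range is limited). The gripper opens to 85 mm and grips with 20 to 120 N. Pads are 22 mm wide; open, the fingers measure 114 mm over their backs; the gripper's body (76 mm by 85 mm) begins 54 mm behind the grasp point. The pads swing forward as they close: fully open they stand 13 mm farther back than shut.
Start: joints at [56.534, 21.807, 74.336, -0, 83.858, -12.336], TCP at [0.198, 0.513, 0.248] pointing down, gripper open.
Joint ranges: [-178.18, 178.18], [-50.72, 133.34], [12.68, 142.11], [-81.47, 261.47], [9.98, 163.14], [-165.26, 165.26]. Speed limits (degrees/s): [136.94, 136.94, 180, 180, 180, 180].

## Interface

Orientations are given as a 3x3 rotation matrix whose columns are the frame's x, y, z axes.
In Python, from rig import env gives the robot as it stands. The module is installed in compiled form; this text tells all that it offers.
- The arm moves only by the shell command python3 -m pendant 'ROWS' [FORCE]. ROWS is JSON, a list of rows, each a list of 7 numbers: the opening, from 0 (shut) to 1 (fully open), then the shift along the tool's x, y, z in m, then the turn, a rotation vector about the tool's x, y, z in rad. A call has 1 to 5 rows; each row is the pose to reach, as a shift and turn from the pose commanded when the call began, along the tool's axes at that moment; what a row does not reach only later rows make up. A row lasts 1/8 s, in which the tool goes at most 62.5 mm and 10.7 degrees, less where a joint would pass 70% of its speed; a pose out of reach is approached as far as the arm can. A call with a gripper value outside its range is refused whole. The fingers move at their own pace and stop on an object; FORCE is the grip in N (left out, the last holds). Time passes only in rows, so rows that repeat a pose let the fingers close. It gives the time, the measured TCP pose, the force, the opening and the grip force at its end, in the units of the state.
- env.observe(): the state, without advancing time (a new reading comes with each control period).
- env.get_image(name): name is "side" or "top" or "wrist"; returns a dict with "image" (480x640x3 uint8, blue, green, red), "fx", "fy", "cx", "cy" (pixels), "pose" (4x4, takes a point from camera to world coordinates). Camera axes: x right, y up, looking along -z (the intrinsics and any distortion apply to the point x, -y, -z); pixel columns grow to the right and rows downward; lengths in m; the calibration is good to about 2 mm. A picture is of the moment at which its call begins. There is no depth.
- env.close_job(): hands the job in; it is judged then, once.
Trained networks look in the newest picture that a camera, given by its name, has taken for a name from the list of things; names that differ only in an ending like _2 or _b are one class to them, and where a whole thing is asked for, a point or a joint stands for the part that bears it (a point fixed in the world has none). Each returns a list of dicts, best first, with "conf" (0 to 1); they miss things now and then, are a little off and sometimes report something else, mostly with a low value. They report only what shows in the picture. A call takes as long as a camera call. They do not tell look-alikes from the thing itself.
- env.find_in(camera, thing): "bbox" ([centre column, centre row, width, height] in pixels, round what is visible of it).
- env.trace(camera, thing): "mask" (480x640 bool, what is visible of it) and "bbox" ([centre column, centre row, width, height] in pixels, round what is visible of it).
- env.tip_of(camera, thing): "centre" ([column, row] in pixels: a listed point, or the origin of a listed thing).
The state is a dict: "time_s": time; "q": joint angles; "qvel": joint speeds; "joint_efforts": joint torques, N m; "position": TCP position; "tool_rot": TCP orientation; "ft_force": force on the tool from outside, world axes, zero at the start; "wrist_torque": the same for the moment, N m; "grip_width": finger opening in m; "gripper_force": force on a finger pad.
Only numpy, scipy, OpenCV 4.12 (cv2) and the standard library are available. Lean on these libraries where they do the work, as an engineer would, in place of code of your own. Each camera call takes 0.05 s, during which the arm holds its last target. There are 200 camera calls.

## Working session

There is one attempt and no reset: what is moved stays moved. The work goes in short steps, Python scripts to look and compute and a shell command to move; the robot and the scene stay as the last step left them, time stands still between calls to the robot, and variables do not carry over. Pictures are saved under pics/ and viewed, at most 10 in all, crops included, and the job is handed in when it is done.

```bash
mkdir -p pics; cat > h.py <<'E'
import numpy as np, cv2
from rig import env
def ray(im,px):
    x=(px[0]-im["cx"])/im["fx"]; y=(px[1]-im["cy"])/im["fy"]
    P=np.array(im["pose"]); d=P[:3,:3]@np.array([x,-y,-1.0]); return P[:3,3],d
def atz(im,px,z):
    o,d=ray(im,px); return o+d*(z-o[2])/d[2]
def proj(im,p):
    P=np.array(im["pose"]); c=P[:3,:3].T@(np.array(p)-P[:3,3])
    return np.array([im["fx"]*c[0]/-c[2]+im["cx"], im["cy"]+im["fy"]*(-c[1])/-c[2]])
E
python3 - <<'E'
from h import *
s=env.observe(); print(s)
hts=dict(grinder=0,knob=.088,knob_grip=.114,rest=.08,rest_rib=.104,tray=0,resin=0,hardener=0,cup=0,tape=0,file=0,sander=0,mould=0)
for c in ["top","side"]:
    im=env.get_image(c); cv2.imwrite(f"pics/{c}0.png",im["image"]); print(c,[k for k in im],np.round(im["pose"],3).tolist())
    for t in hts:
        for r in env.tip_of(c,t)[:3]: print(c,t,round(r["conf"],2),np.round(r["centre"]),np.round(atz(im,r["centre"],hts[t]),3))
E
```

```text
{'time_s': 0.0, 'q': array([ 5.65340933e+01,  2.18399874e+01,  7.43860235e+01, -6.56000955e-04,
        8.38570374e+01, -1.23355415e+01]), 'qvel': array([-0.04865077, -0.01498917, -0.07722017, -0.10125597,  0.00652231,
        0.0860572 ]), 'joint_efforts': array([ 8.68121024e-04, -4.48473215e+01, -2.31277478e+01, -1.61988928e-04,
        4.82035000e-03, -4.74501496e-05]), 'position': array([0.19811767, 0.51278373, 0.24771368]), 'tool_rot': array([[-9.32762942e-01,  3.60489487e-01, -7.89797744e-04],
       [ 3.60490229e-01,  9.32762198e-01, -1.21544177e-03],
       [ 2.98539501e-04, -1.41843341e-03, -9.99998949e-01]]), 'ft_force': array([ 0.33072108,  0.17555433, -0.352731  ]), 'wrist_torque': array([ 0.01682457, -0.02497108,  0.02839702]), 'gripper_force': 0.0, 'grip_width': 0.08559742216856106}
top ['image', 'fx', 'fy', 'cx', 'cy', 'pose'] [[-0.02, 0.993, -0.113, 0.42], [-1.0, -0.019, 0.009, 0.003], [0.007, 0.113, 0.994, 1.146], [0.0, 0.0, 0.0, 1.0]]
top grinder 0.97 [334. 240.] [ 0.548 -0.042  0.   ]
top grinder 0.45 [155. 184.] [0.684 0.36  0.   ]
top knob 0.78 [332. 238.] [ 0.54
[... 1209 characters left out ...]
15  0.08 ]
side rest 0.58 [335. 436.] [ 0.342 -0.369  0.08 ]
side rest_rib 0.98 [315. 218.] [0.539 0.057 0.104]
side rest_rib 0.75 [306. 356.] [ 0.365 -0.226  0.104]
side rest_rib 0.68 [361. 426.] [ 0.385 -0.383  0.104]
side tray 0.72 [253. 196.] [0.482 0.276 0.   ]
side tray 0.71 [306. 149.] [0.681 0.364 0.   ]
side resin 0.6 [363. 203.] [0.711 0.12  0.   ]
side hardener 0.9 [342. 181.] [0.706 0.213 0.   ]
side tape 0.98 [415. 250.] [ 0.738 -0.066  0.   ]
side file 0.69 [316. 215.] [0.589 0.142 0.   ]
side file 0.68 [309. 149.] [0.689 0.36  0.   ]
side sander 0.88 [224. 260.] [0.338 0.126 0.   ]
side sander 0.47 [339. 250.] [0.584 0.022 0.   ]
side mould 0.47 [307. 148.] [0.686 0.368 0.   ]
```

View pics/top0.png

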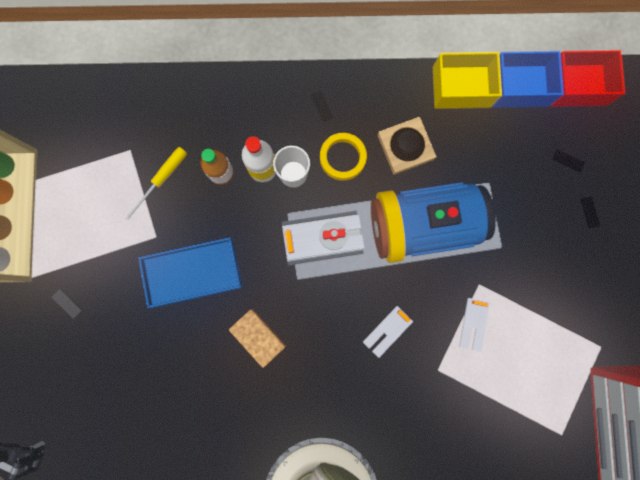

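View pics/side0.png

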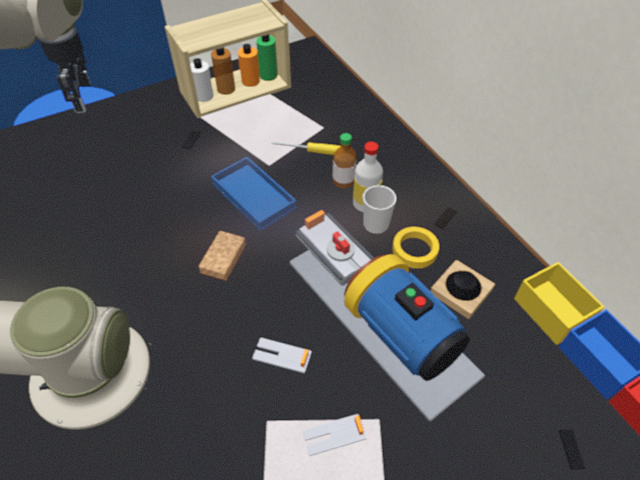

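The top view shows the clamped plate with its rib at (290,241) and the red wing at (333,235), lying nearly along the grinder's y. The tray is at (190,272). Two smaller plate look-alikes lie at (388,331) and (475,325).

```bash
python3 - <<'E'
from h import *
im=env.get_image("top"); I=im["image"]; hsv=cv2.cvtColor(I,cv2.COLOR_BGR2HSV)
def seg(name,lo,hi,box,z):
    m=cv2.inRange(hsv,lo,hi); k=np.zeros_like(m); x0,x1,y0,y1=box; k[y0:y1,x0:x1]=m[y0:y1,x0:x1]
    n,l,st,_=cv2.connectedComponentsWithStats(k); i=1+np.argmax(st[1:,4]); v,u=np.nonzero(l==i)
    P=np.array([atz(im,(a,b),z)[:2] for a,b in zip(u,v)])
    r=cv2.minAreaRect((P*1000).astype(np.float32)); C=np.cov(P.T); w,V=np.linalg.eigh(C)
    print(name,len(u),"mean",P.mean(0).round(4),"rect",np.round(r[0],1),np.round(r[1],1),round(r[2],1),"axis deg",np.degrees(np.arctan2(V[1,1],V[0,1])).round(1))
seg("wing",(0,120,100),(8,255,255),(312,356,215,255),.128)
seg("rib",(9,120,120),(20,255,255),(275,305,220,265),.116)
seg("tray",(100,100,50),(125,255,255),(125,250,230,315),.03)
m=env.trace("top","rest")
for r in m: print(r["conf"],r["bbox"])
print(im["fx"],im["fy"],im["cx"],im["cy"])
E
```

```text
wing 142 mean [ 0.5462 -0.0357] rect [545.5 -36. ] [19.1 43. ] 5.3 axis deg 96.5
rib 72 mean [0.5339 0.0536] rect [535.2  54. ] [45.6 10.4] 7.9 axis deg -172.6
tray 5169 mean [0.4808 0.2732] rect [481.2 273.4] [117.4 210.1] 11.6 axis deg 102.0
0.82 [387.4, 330.8, 47.1, 51.4]
0.63 [474.0, 325.2, 27.0, 53.1]
0.6 [322.9, 237.6, 79.1, 46.5]
515.2427583286941 515.2427583286941 318.9677866951363 239.78695684806019
```

```bash
python3 -m pendant '[[1,-0.1,-0.08,0,0,0,0.2],[1,-0.2,-0.15,0,0,0,0.4],[1,-0.25,-0.185,0,0,0,0.54],[1,-0.3,-0.22,0,0,0,0.7],[1,-0.35,-0.26,0,0,0,0.85]]'; python3 - <<'E'
from h import *
s=env.observe();R=s["tool_rot"];p=s["position"];print(p,np.degrees(np.arctan2(R[1,1],R[0,1])), R.T@(np.array([.5458,-.036,.248])-p),s["wrist_torque"])
E
```

```text
time_s: 2.12
position: [0.3659, 0.2471, 0.2486]
tool_rot: [[-0.34, 0.94, 0.001], [0.94, 0.34, 0.0], [0.0, 0.001, -1.0]]
ft_force: [1.3, 0.3, 0.5]
grip_width: 0.0854
gripper_force: 0.0
[0.3659219  0.24707232 0.24856673] 19.88794626357688 [-0.32738105  0.0728536   0.00062711] [ 0.0565268 -0.0355411  0.0265374]
```

```bash
python3 -m pendant '[[1,-0.06,0.013,0,0,0,0.1],[1,-0.12,0.027,0,0,0,0.2],[1,-0.18,0.04,0,0,0,0.234],[1,-0.24,0.053,0,0,0,0.234],[1,-0.3,0.067,0,0,0,0.234]]'; python3 - <<'E'
from h import *
s=env.observe();R=s["tool_rot"];p=s["position"];print(p,np.degrees(np.arctan2(R[1,1],R[0,1])), R.T@(np.array([.5458,-.036,.248])-p),s["wrist_torque"],s["qvel"])
E
```

```text
time_s: 2.75
position: [0.5322, -0.0116, 0.2485]
tool_rot: [[-0.117, 0.993, 0.0], [0.993, 0.117, 0.0], [-0.0, 0.0, -1.0]]
ft_force: [0.5, 0.8, 0.1]
grip_width: 0.0854
gripper_force: 0.0
[ 0.53224662 -0.0116467   0.24848178] 6.743341736340215 [-0.02577628  0.0105998   0.00048685] [ 0.02621325 -0.01950604  0.0265661 ] [-39.44392399  26.27822954 -39.66939151   0.1001834   13.03953105
 -39.53441348]
```

```bash
python3 -m pendant '[[1,-0.02,0.006,0,0,0,0],[1,-0.02,0.006,0,0,0,0]]'; cat >> h.py <<'E'
def seg(im,name,lo,hi,z,box=None,ch=1):
    hsv=cv2.cvtColor(im["image"],cv2.COLOR_BGR2HSV); k=cv2.inRange(hsv,lo,hi)
    n,l,st,_=cv2.connectedComponentsWithStats(k); i=1+np.argmax(st[1:,4]); v,u=np.nonzero(l==i)
    P=np.array([atz(im,(a,b),z)[:2] for a,b in zip(u,v)])
    r=cv2.minAreaRect((P*1000).astype(np.float32)); w,V=np.linalg.eigh(np.cov(P.T))
    a=np.degrees(np.arctan2(V[1,1],V[0,1]))%180
    print(name,len(u),"px",u.mean(),v.mean(),"mean",P.mean(0).round(4),"rect",np.round(r[0],1),np.round(r[1],1),round(r[2],1),"axis",a.round(1))
def st(tgt=None):
    s=env.observe();R=s["tool_rot"];p=s["position"];print("t",round(s["time_s"],2),"p",p.round(4),"yaw",np.degrees(np.arctan2(R[1,1],R[0,1])).round(2),"F",s["ft_force"].round(1),"M",s["wrist_torque"].round(3),"w",round(s["grip_width"],4),"g",round(float(s["gripper_force"]),1),"q6",s["q"][5].round(1))
    if tgt is not None: print("toolshift",(R.T@(np.array(tgt)-p)).round(4))
E
python3 - <<'E'
from h import *
im=env.get_image("wrist"); cv2.imwrite("pics/w1.png",im["image"]); st((.5458,-.036,.12))
seg(im,"wing",(0,120,80),(8,255,255),.128)
seg(im,"rib",(9,120,80),(20,255,255),.116)
for t,z in(("knob_grip",.114),("rest_rib",.104)):
    for r in env.tip_of("wrist",t): print(t,r["conf"],r["centre"],atz(im,r["centre"],z))
E
```

```text
time_s: 3.0
position: [0.5397, -0.0295, 0.2479]
tool_rot: [[-0.116, 0.993, -0.001], [0.993, 0.116, 0.0], [0.0, -0.001, -1.0]]
ft_force: [-0.9, 0.8, -0.4]
grip_width: 0.0852
gripper_force: 0.0
t 3.05 p [ 0.5393 -0.0284  0.2482] yaw 6.74 F [ 0.2  0.  -0.3] M [ 0.079 -0.015 -0.008] w 0.085 g 0.0 q6 -22.3
toolshift [-0.0084  0.0056  0.1282]
wing 1178 px 324.70288624787776 240.59507640067912 mean [ 0.5461 -0.0307] rect [546.2 -32.6] [21.  48.4] 6.8 axis 95.9
rib 7325 px 325.1675085324232 341.37911262798633 mean [ 0.5586 -0.1239] rect [ 558.4 -123. ] [114.1  86.3] 6.8 axis 5.9
knob_grip 0.94 [323.8, 243.7] [ 0.54665653 -0.03778983  0.114     ]
rest_rib 0.82 [158.9, 321.9] [ 0.41505876 -0.12896386  0.104     ]
rest_rib 0.65 [481.7, 145.9] [0.65200054 0.04713231 0.104     ]
rest_rib 0.64 [321.3, 114.7] [0.53344439 0.05478061 0.104     ]
```

View pics/w1.png

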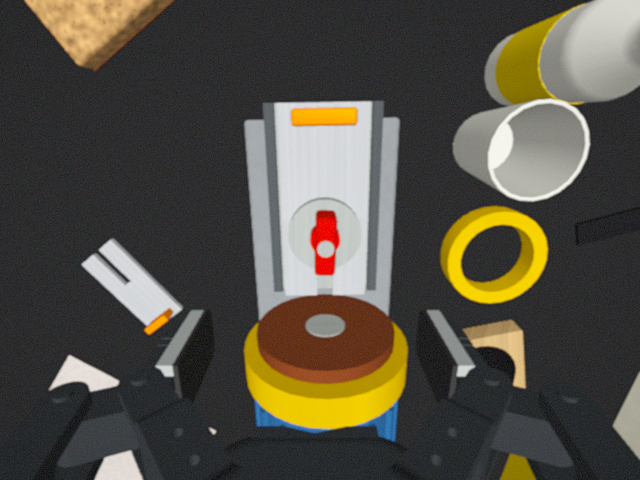

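```bash
python3 -m pendant '[[0.5,-0.004,0.003,0.05,0,0,0.008],[0.5,-0.0074,0.0056,0.09,0,0,0.008],[0.5,-0.0074,0.0056,0.09,0,0,0.008]]'; python3 -c "
from h import *
st((.5458,-.0358,.12)); print(env.observe()['q'].round(1))"
```

```text
time_s: 3.52
position: [0.5448, -0.0341, 0.1567]
tool_rot: [[-0.111, 0.994, -0.005], [0.994, 0.111, 0.002], [0.002, -0.005, -1.0]]
ft_force: [-0.8, 0.5, 0.5]
grip_width: 0.043
gripper_force: 0.0
t 3.52 p [ 0.5448 -0.0341  0.1567] yaw 6.38 F [-0.8  0.5  0.5] M [-0.007  0.03   0.045] w 0.043 g 0.0 q6 -22.4
toolshift [-0.0018  0.001   0.0367]
[-16.   26.3  83.2   0.   70.8 -22.4]
```

```bash
python3 -m pendant '[[0.4,-0.001,0.001,0.02,0,0,0],[0.4,-0.0015,0.001,0.036,0,0,0],[0.4,-0.0015,0.001,0.036,0,0,0],[0.4,-0.0015,0.001,0.036,0,0,0]]'; python3 -c "
from h import *
st((.5458,-.0358,.12)); im=env.get_image('wrist'); cv2.imwrite('pics/w2.png',im['image'])"
```

```text
time_s: 4.03
position: [0.5479, -0.0366, 0.1241]
tool_rot: [[-0.11, 0.994, 0.003], [0.994, 0.11, -0.001], [-0.001, 0.003, -1.0]]
ft_force: [0.6, -0.5, -0.3]
grip_width: 0.0344
gripper_force: 0.0
t 4.03 p [ 0.5479 -0.0366  0.1241] yaw 6.34 F [ 0.6 -0.5 -0.3] M [-0.042 -0.033  0.025] w 0.0344 g 0.0 q6 -22.5
toolshift [ 0.0011 -0.002   0.0041]
```

View pics/w2.png

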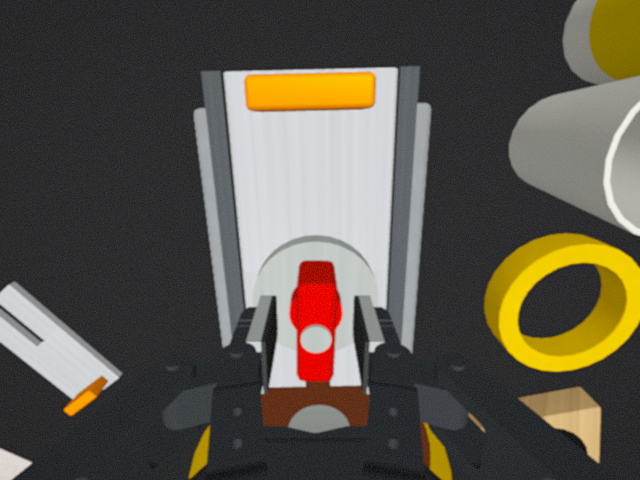

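```bash
python3 -m pendant '[[0.4,0,0,0.003,0,0,0],[0.4,0,0,0.003,0,0,0]]'; python3 -c "
from h import *
im=env.get_image('wrist'); st((.5458,-.0358,.12)); p=env.observe()['position'].copy()
for z in(.128,.114): print(z,proj(im,[p[0],p[1],z]))
seg(im,'wing',(0,120,80),(8,255,255),.128)
for r in env.tip_of('wrist','knob_grip'): print(r['conf'],r['centre'],atz(im,r['centre'],.114))
seg(im,'rib',(9,120,80),(20,255,255),.116)
print([atz(im,(u,v),.128)[:2].round(4) for u,v in((316,262),(316,380))])
"
```

```text
time_s: 4.32
position: [0.5473, -0.0369, 0.1194]
tool_rot: [[-0.11, 0.994, -0.0], [0.994, 0.11, -0.0], [-0.0, -0.0, -1.0]]
ft_force: [-0.4, -0.7, 0.3]
grip_width: 0.0341
gripper_force: 0.0
t 4.38 p [ 0.5473 -0.0369  0.1194] yaw 6.3 F [-0.   0.5  1.3] M [-0.059 -0.026 -0.047] w 0.0343 g 0.0 q6 -22.5
toolshift [ 0.0013 -0.0014 -0.0006]
0.128 [316.87866247 346.44718428]
0.114 [316.72906649 326.14986636]
wing 4374 px 317.06195701874714 322.43804298125286 mean [ 0.5463 -0.027 ] rect [546.  -30.6] [55.2 20. ] 89.7 axis 95.8
0.8 [316.6, 326.4] [ 0.5472674  -0.03702118  0.114     ]
rib 2228 px 303.79667863554755 96.62073608617594 mean [0.533  0.0513] rect [535.3  53.5] [44.2 11.5] 7.7 axis 6.4
[array([ 0.5431, -0.0023]), array([ 0.5487, -0.0525])]
```

```bash
python3 -m pendant '[[0,0,0,0,0,0,0],[0,0,0,0,0,0,0],[0,0,0,0,0,0,0],[0,0,0,0,0,0,0]]' 45 >/dev/null; python3 -c "
from h import *
st()"; python3 -m pendant '[[0,0,0,0,0,0,0.05],[0,0,0,0,0,0,0.1],[0,0,0,0,0,0,0.15]]' >/dev/null; python3 -c "
from h import *
st()"
```

```text
t 4.92 p [ 0.5481 -0.0369  0.1198] yaw 6.3 F [5.1 1.6 1.8] M [ 0.326 -0.852  0.023] w 0.0208 g 44.1 q6 -22.5
t 5.3 p [ 0.5479 -0.0369  0.1198] yaw -2.34 F [5.2 1.3 2.3] M [ 0.297 -0.681  0.335] w 0.0214 g 44.1 q6 -13.9
```

```bash
python3 -m pendant '[[0,0,0.001,0,0,0,0.06],[0,0,0.001,0,0,0,0.12],[0,0,0.001,0,0,0,0.18]]' >/dev/null; python3 -c "
from h import *
st()"; python3 -m pendant '[[0,0,0,0,0,0,0.06],[0,0,0,0,0,0,0.12],[0,0,0,0,0,0,0.18]]' >/dev/null; python3 -c "
from h import *
st();im=env.get_image('wrist');cv2.imwrite('pics/w3.png',im['image']);seg(im,'wing',(0,120,80),(8,255,255),.128)"
```

```text
t 5.67 p [ 0.5479 -0.0369  0.1197] yaw -12.66 F [-0.  -0.   6.4] M [0.219 0.107 0.423] w 0.0211 g 44.4 q6 -3.5
t 6.05 p [ 0.5478 -0.0368  0.1197] yaw -22.97 F [-1.9  0.8  6.4] M [0.24  0.223 0.443] w 0.0212 g 44.5 q6 6.8
wing 4308 px 314.4995357474466 321.1220984215413 mean [ 0.5513 -0.0275] rect [550.1 -30.3] [53.5 19.2] 65.7 axis 67.4
```

View pics/w3.png

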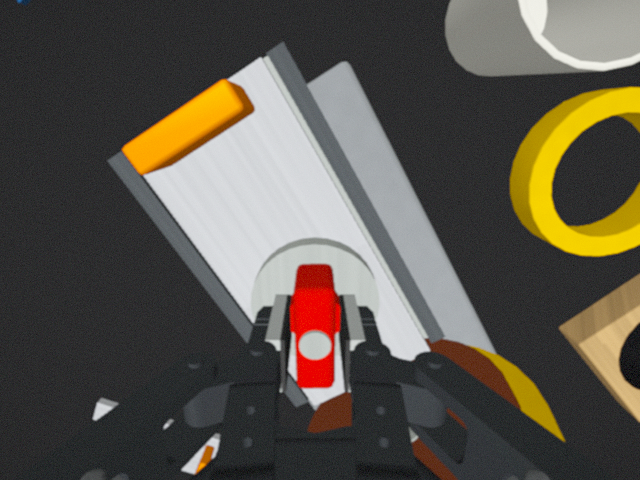

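The wing at (315,325) is held between the pads and has turned with the gripper, while the plate has stayed put. I'll raise the tool slightly to take out the 6 N of down-force.

```bash
python3 -m pendant '[[0,0,0,-0.001,0,0,0.06],[0,0,0,-0.001,0,0,0.12],[0,0,0,-0.001,0,0,0.18]]' >/dev/null; python3 -c "
from h import *
st()"; python3 -m pendant '[[0,0,0,0,0,0,0.06],[0,0,0,0,0,0,0.12],[0,0,0,0,0,0,0.18]]' >/dev/null; python3 -c "
from h import *
st()"
```

```text
t 6.47 p [ 0.5476 -0.0367  0.1198] yaw -33.3 F [-0.4  1.7  0. ] M [ 0.146 -0.163  0.335] w 0.0213 g 44.8 q6 17.1
t 6.85 p [ 0.5475 -0.0367  0.1198] yaw -43.61 F [-0.5  2.9  0.5] M [ 0.285 -0.068  0.333] w 0.0213 g 44.8 q6 27.4
```

```bash
python3 -m pendant '[[0,0,0,0,0,0,0.06],[0,0,0,0,0,0,0.12],[0,0,0,0,0,0,0.18]]' >/dev/null; python3 -c "
from h import *
st()"; python3 -m pendant '[[0,0,0,0,0,0,0.06],[0,0,0,0,0,0,0.12],[0,0,0,0,0,0,0.18]]' >/dev/null; python3 -c "
from h import *
st()"
```

```text
t 7.22 p [ 0.5474 -0.0365  0.1198] yaw -53.92 F [-1.3  3.  -0.4] M [ 0.377 -0.01   0.333] w 0.0209 g 44.9 q6 37.7
t 7.6 p [ 0.5473 -0.0364  0.1198] yaw -64.24 F [-1.   3.3 -0.1] M [0.444 0.075 0.32 ] w 0.0216 g 44.9 q6 48.1
```

```bash
python3 -m pendant '[[0,0,0,0,0,0,0.06],[0,0,0,0,0,0,0.12],[0,0,0,0,0,0,0.18]]' >/dev/null; python3 -c "
from h import *
st()"; python3 -m pendant '[[0,0,0,0,0,0,0.06],[0,0,0,0,0,0,0.12],[0,0,0,0,0,0,0.18]]' >/dev/null; python3 -c "
from h import *
st()"
```

```text
t 7.97 p [ 0.5472 -0.0363  0.1198] yaw -74.55 F [-0.2  3.7  0.2] M [0.608 0.122 0.333] w 0.0211 g 44.8 q6 58.4
t 8.35 p [ 0.5472 -0.0361  0.1198] yaw -84.86 F [-0.6  4.4  0.4] M [0.757 0.124 0.297] w 0.0211 g 44.9 q6 68.7
```

```bash
python3 -m pendant '[[0,0,-0.0006,0,0,0,0.06],[0,0,-0.0006,0,0,0,0.12],[0,0,-0.0006,0,0,0,0.18]]' >/dev/null; python3 -c "
from h import *
st()"; python3 -m pendant '[[0,0,0,0,0,0,0.06],[0,0,0,0,0,0,0.12],[0,0,0,0,0,0,0.18]]' >/dev/null; python3 -c "
from h import *
st()"
```

```text
t 8.72 p [ 0.5472 -0.0359  0.1198] yaw -95.18 F [-0.6  2.1 -0.3] M [0.373 0.131 0.308] w 0.0209 g 44.8 q6 79.1
t 9.1 p [ 0.5472 -0.0358  0.1198] yaw -105.49 F [ 0.3  4.  -1.2] M [ 0.576 -0.003  0.285] w 0.0215 g 44.9 q6 89.4
```

```bash
python3 -m pendant '[[0,0,0,0,0,0,0.06],[0,0,0,0,0,0,0.12],[0,0,0,0,0,0,0.18]]' >/dev/null; python3 -c "
from h import *
st()"; python3 -m pendant '[[0,0,0,0,0,0,0.06],[0,0,0,0,0,0,0.12],[0,0,0,0,0,0,0.18]]' >/dev/null; python3 -c "
from h import *
st()"
```

```text
t 9.47 p [ 0.5473 -0.0356  0.1198] yaw -115.81 F [-0.5  4.7 -0.3] M [ 0.693 -0.006  0.211] w 0.0208 g 44.9 q6 99.7
t 9.85 p [ 0.5474 -0.0355  0.1199] yaw -126.15 F [0.3 4.7 0.4] M [ 0.85  -0.037  0.04 ] w 0.0213 g 45.0 q6 110.0
```

```bash
python3 -m pendant '[[0,0,0,0,0,0,0.06],[0,0,0,0,0,0,0.1]]' >/dev/null; python3 -c "
from h import *
st()
st()"
```

```text
t 10.1 p [ 0.5475 -0.0354  0.12  ] yaw -131.86 F [-0.2  5.7  1.1] M [ 0.859 -0.023 -0.022] w 0.0213 g 45.1 q6 115.7
t 10.1 p [ 0.5475 -0.0354  0.12  ] yaw -131.86 F [-0.2  5.7  1.1] M [ 0.859 -0.023 -0.022] w 0.0213 g 45.1 q6 115.7
```

Torque has dropped to about zero, so the knob is free. Now I'll release it and lift.

```bash
python3 -m pendant '[[0.45,0,0,0,0,0,0],[0.45,0,0,0,0,0,0],[0.45,0,0,0,0,0,0],[0.45,0,0,-0.04,0,0,0],[0.45,0,0,-0.1,0,0,0]]' >/dev/null; python3 -m pendant '[[0.5,0,0,-0.03,0,0,-0.18],[0.5,0,0,-0.03,0,0,-0.36],[0.5,0,0,-0.03,0,0,-0.54],[0.5,0,0,-0.03,0,0,-0.72],[0.5,0,0,-0.03,0,0,-0.9]]' >/dev/null;python3 -c "
from h import *
st()"
```

```text
t 11.35 p [ 0.5481 -0.0365  0.2503] yaw -79.87 F [ 0.1 -0.2  0.4] M [-0.012 -0.042 -0.042] w 0.0426 g 0.0 q6 63.7
```

```bash
python3 -m pendant '[[0.5,0.001,-0.05,0,0,0,0.06],[0.5,0.002,-0.091,0.02,0,0,0.06],[0.5,0.002,-0.091,0.05,0,0,0.06],[0.5,0.002,-0.091,0.05,0,0,0.06]]' >/dev/null;python3 -c "
from h import *
im=env.get_image('wrist'); cv2.imwrite('pics/w4.png',im['image'])
seg(im,'rib',(9,120,80),(20,255,255),.116); seg(im,'wing',(0,120,80),(8,255,255),.128)
for r in env.tip_of('wrist','rest_rib'): print(r['conf'],r['centre'],atz(im,r['centre'],.104))
p=env.observe()['position'].copy();print(proj(im,[p[0],p[1],.104])); st((.534,.0535,.108))
im=env.get_image('top');
for r in env.tip_of('top','rest_rib'): print(r['conf'],r['centre'],atz(im,r['centre'],.104))
"
```

```text
rib 13643 px 590.9161474748955 234.55962764787805 mean [ 0.5656 -0.1131] rect [ 558.6 -110.6] [128.8  66.5] 23.0 axis 25.9
wing 2878 px 459.9061848505907 248.31341209173036 mean [ 0.5532 -0.0296] rect [553.8 -29. ] [31.7 44.6] 48.2 axis 134.2
0.93 [313.1, 246.2] [0.53626361 0.05454827 0.104     ]
0.93 [523.6, 382.6] [ 0.44520976 -0.11511559  0.104     ]
[314.88086275 247.94117984]
t 11.95 p [0.5352 0.0533 0.2012] yaw -83.67 F [-0.5 -0.   0.2] M [-0.026  0.005  0.029] w 0.0428 g 0.0 q6 76.7
toolshift [-0.0012 -0.0004  0.0932]
0.88 [289.7, 238.8] [0.54113675 0.0528294  0.104     ]
0.83 [403.0, 316.4] [ 0.38017326 -0.17196264  0.104     ]
0.73 [479.1, 305.2] [ 0.39931892 -0.3260129   0.104     ]
0.47 [323.2, 239.2] [ 0.53899184 -0.01533586  0.104     ]
```

View pics/w4.png

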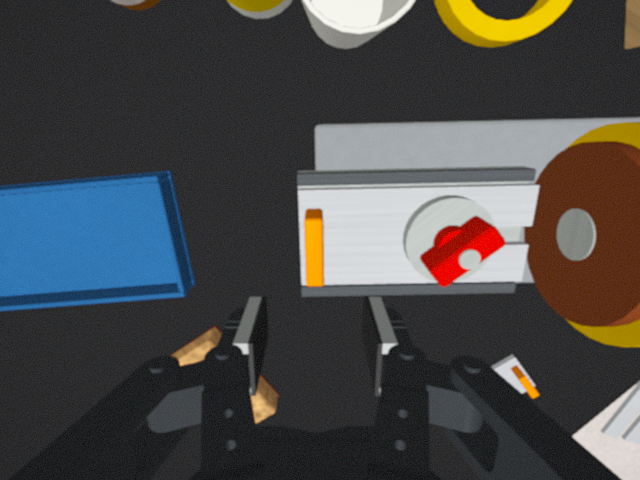

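The orange rib at (314,248) lies between the pads and is aligned with the jaws. The wing at (462,250) has been let go, and the tray is on the left.

```bash
python3 -m pendant '[[0.4,0,0,0.04,0,0,0],[0.4,0,0,0.08,0,0,0],[0.4,0,0,0.092,0,0,0],[0.4,0,0,0.092,0,0,0],[0.4,0,0,0.092,0,0,0]]' >/dev/null;python3 -c "
from h import *
st((.5352,.054,.108))"
```

```text
t 12.68 p [0.5357 0.0535 0.11  ] yaw -83.66 F [ 0.4  0.  -0.5] M [ 0.015 -0.063 -0.024] w 0.0342 g 0.0 q6 76.8
toolshift [-0.0004 -0.0005  0.002 ]
```

```bash
python3 -m pendant '[[0,0,0,0,0,0,0],[0,0,0,0,0,0,0],[0,0,0,0,0,0,0],[0,0,0,0,0,0,0]]' 80 >/dev/null;python3 -c "
from h import *
st((.5352,.054,.108))"; python3 -m pendant '[[0,0,-0.004,0,0,0,0],[0,0,-0.01,0,0,0,0],[0,0,-0.014,0,0,0,0]]'  >/dev/null;python3 -c "
from h import *
st()"
```

```text
t 13.18 p [0.5355 0.0537 0.1096] yaw -83.65 F [-0.2 -0.1  6.6] M [ 0.095  0.118 -0.012] w 0.0102 g 79.4 q6 76.8
toolshift [-0.0002 -0.0004  0.0016]
t 13.55 p [0.5342 0.0669 0.1096] yaw -83.65 F [ 0.7 -5.6  5.6] M [-0.821  0.008  0.028] w 0.0105 g 79.3 q6 78.3
```

```bash
python3 -m pendant '[[0,0,-0.008,-0.0008,0,0,0],[0,0,-0.018,-0.0008,0,0,0],[0,0,-0.03,-0.0008,0,0,0],[0,0,-0.04,-0.0008,0,0,0],[0,0,-0.05,-0.0008,0,0,0]]'  >/dev/null;python3 -c "
from h import *
st()"
```

```text
t 14.18 p [0.528  0.1174 0.1095] yaw -83.63 F [ 1.4 -8.   3. ] M [-1.352 -0.209 -0.062] w 0.0102 g 79.1 q6 83.7
```

```bash
python3 -m pendant '[[0,0,0,-0.0003,0,0,0],[0,0,0,-0.0003,0,0,0]]'  >/dev/null;python3 -c "
from h import *
st()
im=env.get_image('top'); cv2.imwrite('pics/t5.png',cv2.resize(im['image'][150:320,120:420],None,fx=2.6,fy=2.6))"
```

```text
t 14.43 p [0.5277 0.1183 0.1096] yaw -83.63 F [0.6 4.2 3.3] M [ 0.538 -0.161  0.094] w 0.0103 g 79.1 q6 83.6
```

View pics/t5.png

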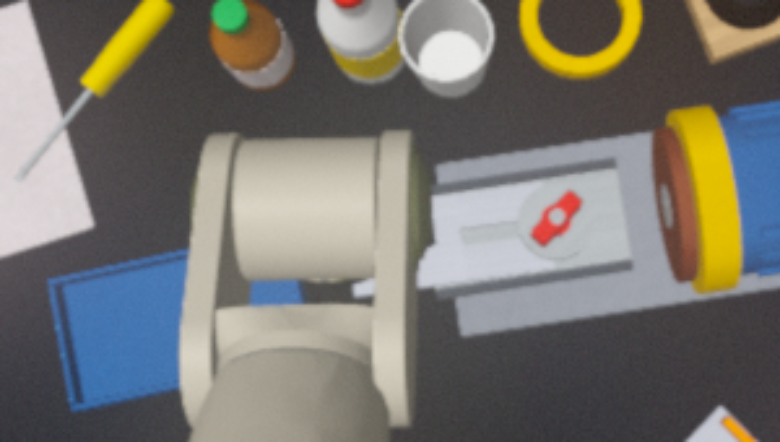

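The plate is sliding straight out between the rails with the knob left in place. I'll keep drawing it out.

```bash
python3 -m pendant '[[0,0,-0.006,-0.0003,0,0,0],[0,0,-0.016,-0.0003,0,0,0],[0,0,-0.027,-0.0003,0,0,0],[0,0,-0.038,-0.0003,0,0,0],[0,0,-0.046,-0.0003,0,0,0]]'  >/dev/null;python3 -c "
from h import *
st()";python3 -m pendant '[[0,0,-0.006,0,0,0,0],[0,0,-0.009,0,0,0,0],[0,0,-0.01,0,0,0,0],[0,0,-0.01,0,0,0,0]]'  >/dev/null;python3 -c "
from h import *
st()"
```

```text
t 15.1 p [0.5223 0.164  0.1095] yaw -83.62 F [ 1.  -1.7 -1.3] M [-0.253 -0.136 -0.004] w 0.0106 g 78.4 q6 88.6
t 15.6 p [0.5214 0.173  0.1097] yaw -83.66 F [ 0.1  0.6 -0.7] M [ 0.16  -0.019  0.002] w 0.0105 g 78.3 q6 89.6
```

```bash
python3 -m pendant '[[0,0,0,-0.008,0,0,0],[0,0,0,-0.025,0,0,0],[0,0,0,-0.04,0,0,0],[0,0,0,-0.05,0,0,0],[0,0,0,-0.05,0,0,0]]'  >/dev/null;python3 -c "
from h import *
st()"
```

```text
t 16.23 p [0.5217 0.1729 0.1604] yaw -83.65 F [ 0.5  0.5 -3.2] M [ 0.157  0.066 -0.001] w 0.0102 g 78.1 q6 89.6
```

```bash
python3 -m pendant '[[0,-0.005,-0.025,0,0,0,-0.02],[0,-0.015,-0.065,0,0,0,-0.05],[0,-0.024,-0.11,0,0,0,-0.08],[0,-0.032,-0.15,0,0,0,-0.094],[0,-0.035,-0.168,0,0,0,-0.094]]'  >/dev/null;python3 -m pendant '[[0,0,0,0,0,0,0],[0,0,0,0,0,0,0]]' >/dev/null; python3 -c "
from h import *
st((.468,.336,.16)); im=env.get_image('wrist'); cv2.imwrite('pics/w6.png',im['image'])
im=env.get_image('side'); cv2.imwrite('pics/s6.png',cv2.resize(im['image'][100:300,150:420],None,fx=2.8,fy=2.8))"
```

```text
t 17.1 p [0.4685 0.3351 0.1595] yaw -78.32 F [ 0.9 -0.5 -3.1] M [ 0.165 -0.027 -0.052] w 0.0102 g 78.4 q6 102.1
toolshift [-0.0003 -0.001  -0.0005]
```

View pics/w6.png

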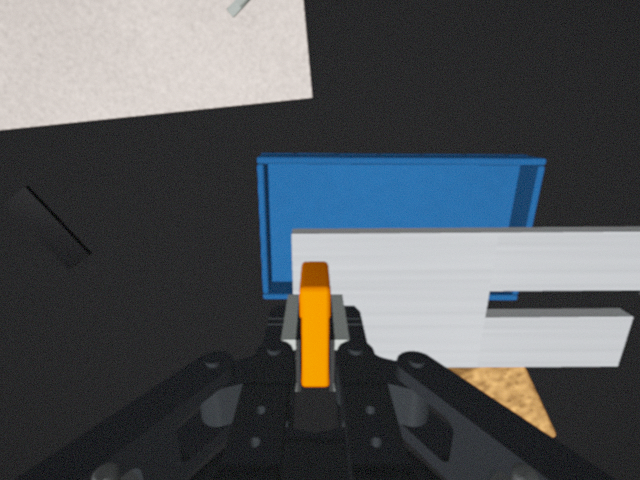

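View pics/s6.png

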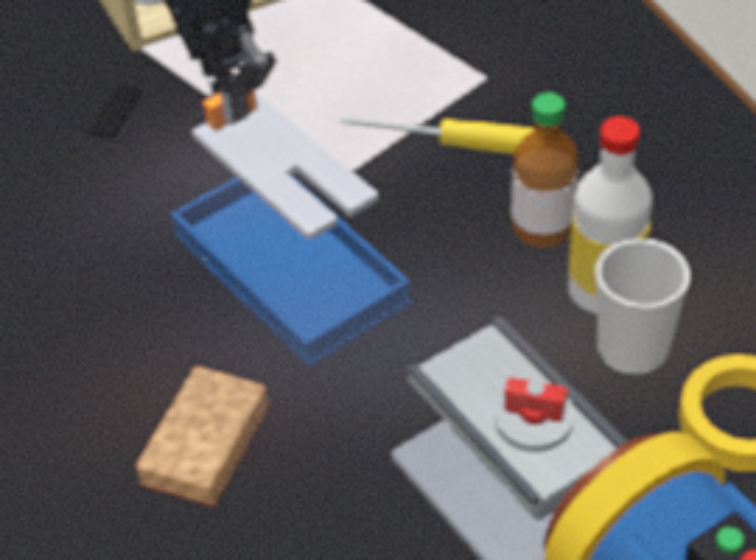

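The plate hangs level from the rib and parallel to the tray, whose corners in the wrist view are at (258,157), (545,160) and (265,298).

```bash
python3 -c "
from h import *
im=env.get_image('wrist')
c=[atz(im,p,.03)[:2] for p in((258,157),(545,160),(265,298),(517,298))]
print(np.round(c,4)); d=c[1]-c[0]; print(np.linalg.norm(d),np.degrees(np.arctan2(-d[1],-d[0])))
m=(c[0]+c[1])/2; u=d/np.linalg.norm(d); n=np.array([u[1],-u[0]]); n*=np.sign(n[0])*-1; print('centre',m+n*.056, c[0]+n*.056)
"
```

```text
[[0.5158 0.3844]
 [0.5544 0.1878]
 [0.4081 0.3622]
 [0.4487 0.1656]]
0.20028758329923343 101.09711739090196
centre [0.48013087 0.27530185] [0.46085593 0.37357319]
```

```bash
python3 -m pendant '[[0,0,-0.001,0.02,0,0,0],[0,0,-0.001,0.05,0,0,0],[0,0,-0.001,0.08,0,0,0],[0,0,-0.001,0.1,0,0,0],[0,0,-0.001,0.112,0,0,0]]'  >/dev/null;python3 -m pendant '[[0,0,0,0.002,0,0,0],[0,0,0,0.004,0,0,0],[0,0,0,0.006,0,0,0],[0,0,0,0.008,0,0,0],[0,0,0,0.008,0,0,0]]' >/dev/null; python3 -c "
from h import *
st((.468,.336,.0347))"
```

```text
t 18.5 p [0.4679 0.337  0.0397] yaw -78.26 F [ 1.4 -0.4 -3.3] M [0.138 0.034 0.03 ] w 0.0107 g 78.4 q6 102.3
toolshift [-0.0001  0.001   0.005 ]
```

```bash
python3 -m pendant '[[0,0,0,0.001,0,0,0],[0,0,0,0.002,0,0,0],[0,0,0,0.003,0,0,0],[0,0,0,0.004,0,0,0],[0,0,0,0.004,0,0,0]]' >/dev/null; python3 -c "
from h import *
st()";python3 -m pendant '[[0,0,0,0.0005,0,0,0],[0,0,0,0.001,0,0,0],[0,0,0,0.001,0,0,0]]' >/dev/null; python3 -c "
from h import *
st()"
```

```text
t 19.12 p [0.4679 0.337  0.0356] yaw -78.27 F [-0.   0.6 -3.1] M [ 0.13   0.012 -0.045] w 0.0101 g 78.4 q6 102.3
t 19.5 p [0.468  0.3371 0.0348] yaw -78.26 F [-0.4 -0.2 -2.7] M [ 0.123  0.078 -0.005] w 0.0106 g 78.5 q6 102.3
```

```bash
python3 -m pendant '[[0,0,0,0.0005,0,0,0],[0,0,0,0.001,0,0,0],[0,0,0,0.001,0,0,0]]' >/dev/null; python3 -c "
from h import *
st()";python3 -m pendant '[[0,0,0,0.0004,0,0,0],[0,0,0,0.0008,0,0,0],[0,0,0,0.0008,0,0,0]]' >/dev/null; python3 -c "
from h import *
st()"
```

```text
t 19.88 p [0.468  0.3371 0.0347] yaw -78.26 F [-2.7 -1.8  6.6] M [-0.14   0.484 -0.029] w 0.0103 g 80.0 q6 102.3
t 20.25 p [0.468  0.3371 0.0346] yaw -78.26 F [-4.7 -2.2 15.2] M [-0.348  0.889 -0.014] w 0.0106 g 81.0 q6 102.3
```

```bash
python3 -m pendant '[[0,0,0,-0.0012,0,0,0],[0,0,0,-0.0012,0,0,0],[0,0,0,-0.0012,0,0,0]]' 20 >/dev/null; python3 -c "
from h import *
st()"; python3 -m pendant '[[0.22,0,0,0,0,0,0],[0.22,0,0,0,0,0,0],[0.22,0,0,0,0,0,0],[0.22,0,0,0,0,0,0]]' >/dev/null; python3 -c "
from h import *
st()"
```

```text
t 20.62 p [0.468  0.3371 0.0346] yaw -78.26 F [-2.6 -0.2  6.5] M [-0.08   0.477  0.003] w 0.0105 g 79.8 q6 102.3
t 21.12 p [0.468 0.337 0.034] yaw -78.27 F [ 0.7  0.7 -0. ] M [0.018 0.014 0.021] w 0.019 g 0.0 q6 102.3
```

Released cleanly. Lifting clear and checking.

```bash
python3 -m pendant '[[0.22,0,0,-0.01,0,0,0],[0.22,0,0,-0.04,0,0,0],[0.22,0,0,-0.08,0,0,0],[0.22,0,0,-0.13,0,0,0],[0.22,0,0,-0.18,0,0,0]]' >/dev/null; python3 -m pendant '[[0.3,0,-0.05,-0.02,0,0,0],[0.3,0,-0.09,-0.02,0,0,0],[0.3,0,-0.09,-0.02,0,0,0]]' >/dev/null; python3 -c "
from h import *
st(); im=env.get_image('side'); cv2.imwrite('pics/s7.png',cv2.resize(im['image'][100:300,150:420],None,fx=2.8,fy=2.8))"
```

```text
t 22.12 p [0.4486 0.4271 0.2347] yaw -78.09 F [ 0.2 -0.7 -0. ] M [-0.01   0.024  0.007] w 0.0256 g 0.0 q6 110.7
```

View pics/s7.png

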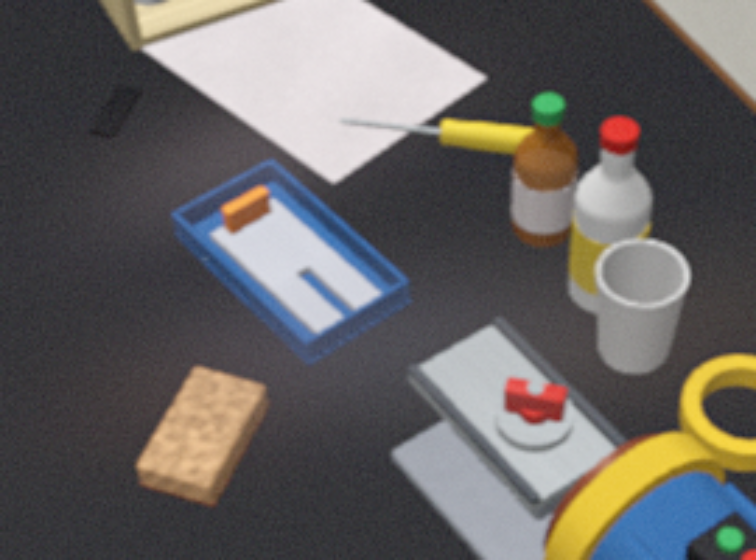

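The plate lies flat inside the tray, centred near (300,260) in the crop. The knob and the bystanders are where they were.

```bash
python3 -c "
from rig import env
print(env.close_job())"
```

```text
the job is handed in; nothing more can be done
None
```

The job is handed in at about 22 s of the 72 s allowed: the knob was loosened until its torque dropped to about zero (no more than roughly 20° past release), and the plate was drawn straight out and laid flat in the blue tray, with nothing else seen to move; the knob took about 6 N of down-force early in the turn, and the plate about 18 N as it touched the tray floor, before I eased off each time.

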